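# Stroke the onion-box vent open with the scraper

## Robot

A 7-joint arm with a two-finger parallel gripper is mounted at the origin on the work surface. World frame = base frame: x ahead of the robot, y to its left, z up, the work surface at z = 0. Lengths are in m, angles in rad, forces in N, time in s.
With the tool pointing down it reaches from about 0.4 to 0.85 m from the base axis. Payload 10.4 kg.
Tool frame: the origin (TCP) lies between the finger pads, 19 mm behind the fingertips; this is the grasp point; z points along the fingers, y is the line along which they close (so a half turn about z gives the same grasp; the last joint's range is limited). The gripper opens to 85 mm and grips with 20 to 120 N. Pads are 22 mm wide; open, the fingers measure 114 mm over their backs; the gripper's body (76 mm by 85 mm) begins 54 mm behind the grasp point. The pads swing forward as they close: fully open they stand 13 mm farther back than shut.
Start: joints at [-1.205, 0.332, -0.065, 1.46, 0.022, 1.35, -0.088], TCP at [0.237, 0.578, 0.25] pointing down, gripper open.
Joint ranges: [-2.6, 2.6], [-0.5, 2.12], [-1.47, 1.34], [0.16, 2.42], [-1.27, 4.41], [0.06, 2.06], [-2.6, 2.6]. Speed limits (rad/s): [2.22, 2.22, 2.79, 2.79, 3.14, 3.14, 3.14].

## Interface

Orientations are given as a unit quaternion [x, y, z, w].
In Python, from workcell import manip gives the robot as it stands.
- The arm moves only by the shell command python3 -m jog [FORCE], which reads ROWS from standard input. ROWS is 1 to 20 rows, parted by semicolons, with the numbers parted by commas; each row has 7 numbers: a rotation vector rx, ry, rz in rad, then dx, dy, dz in m, then the opening from 0.0 (shut) to 1.0 (fully open); each row is the pose to reach, as a shift and turn from the pose commanded when the command began, along the tool's axes at that moment; what a row does not reach only later rows make up. A row lasts 1/8 s, in which the tool goes at most 0.0625 m and 0.188 rad, less where a joint would pass 70% of its speed; a pose out of reach is approached as far as the arm can. The fingers move at their own pace and stop on an object; FORCE is the grip in N (left out, the last holds). Time passes only in rows, so rows that do not move let the fingers close. It prints the time, the measured TCP pose, the force, the opening and the grip force at its end. Input that does not fit is refused with a message, and nothing moves.
- manip.get_obs(): the state, without advancing time (a new reading comes with each control period).
- manip.camera(name): name is "scene" or "side" or "wrist"; returns the picture (384x512x3 uint8, blue, green, red); there is no depth.
- manip.calibration(name): a dict with "fx", "fy", "cx", "cy" (pixels), "world_from_camera" (4x4, takes a point from camera to world coordinates); the wrist camera has in their place "tool_from_camera" (4x4, takes a point from camera to tool coordinates, whose origin is the TCP and whose axes are the flange's). Camera axes: x right, y up, looking along -z (the intrinsics and any distortion apply to the point x, -y, -z); pixel columns grow to the right and rows downward; lengths in m; the calibration is good to about 2 mm. A picture is of the moment at which its call begins: read the wrist's pose just before it. calibration takes no time and is no camera call.
- manip.hand_in(): hands the job in; it is judged then, once.
Trained networks look in the newest picture that a camera, given by its name, has taken for a name from the list of things; names that differ only in an ending like _2 or _b are one class to them, and where a whole thing is asked for, a point or a joint stands for the part that bears it (a point fixed in the world has none). Each returns a list of dicts, best first, with "confidence" (0 to 1); they miss things now and then, are a little off and sometimes report something else, mostly with a low value. They report only what shows in the picture. A call takes as long as a camera call.
- manip.outline_of(camera, thing): "mask" (384x512 bool, what is visible of it) and "bbox" ([left, top, right, bottom] in pixels, round what is visible of it).
The state is a dict: "clock": time; "joint_pos": joint angles; "joint_velocities": joint speeds; "tau": joint torques, N m; "position": TCP position; "ee_rot": TCP orientation; "ft_force": force on the tool from outside, world axes, zero at the start; "torque": the same for the moment, N m; "grip_width": opening from 0.0 (shut) to 1.0 (fully open); "grasp_force": force on a finger pad.
Only numpy, scipy, OpenCV 4.12 (cv2) and the standard library are available. Lean on these libraries where they do the work, as an engineer would, in place of code of your own. Each camera call takes 0.05 s, during which the arm holds its last target. There are 200 camera calls.

## Task

Open the vent of the birch onion box fully: hold the silicone scraper by its upright grip and push its flat underside across the top of the box's stiff edge wheel in forward strokes (away from the robot), pressing steadily but never harshly, and lift it clear of the wheel on every return so that the wheel is never rolled back. Let nothing but the scraper touch the box. When the shutter is at its far stop, set the scraper down gently, flat and roughly centred on the ceramic coaster, and leave the other things undisturbed.

Things in the scene. Friction and masses are not known exactly. Their poses are not given: they have to be found in the camera images.
- onion_box: Fixed birch box, 240 (x) x 200 (y) x 110 mm high; origin at the centre of its underside, x pointing forward, away from the robot (turned up to 0.25 rad). In its top, on the right (-y), a slatted vent 180 x 100 mm with an aluminium shutter below the slats; on the left (+y) an upright rubber-rimmed edge wheel stands up out of a slot.
- wheel_top (a point): Mean top of the edge wheel; axes of the box; 135 mm above the box's underside, 25 above its top. The wheel (90 mm diameter, 18 wide, axle along the box's y) opens the vent as its top is pushed to +x. Its rim is worn: the real top wanders up to 3 mm above or below as it turns, so feel for it. Hard: each mm pressed adds 7 to 10 N. 7 to 12 N drives it, under about 5 N slips, over 25 N is too harsh.
- shutter (a joint): Opening of the vent shutter in m: near 0 shut, 0.060 fully open against its far stop. Geared to the wheel: 1 mm for each 4 mm of rim travel, so it takes several strokes. The wheel resists with about 2.5 N at its rim and stays where it is left.
- scraper: Loose yellow silicone scraper, about 90 g: a blade 150 (x) x 36 (y) x 12 mm, its underside flat with four low ribs along x, and on its middle an upright grip 60 (x) x 22 (y) mm from 12 to 56 mm above the underside. Origin at the centre of the underside, z up, x along the blade (either end may lead). Starts flat. Grip it across the 22 mm, TCP about 38 mm above the underside.
- coaster: Loose round white ceramic coaster, 130 mm in diameter, 8 mm thick, 300 g; origin at the centre of its underside. It lies on the shelf top; it and the scraper lie left and right of the box, in either order.
- cookie_jar: Bystander: glass cookie jar with aluminium twist cap, 110 mm diameter, 157 mm high; origin under its centre.
- mug: Bystander: blue ceramic mug, 80 mm diameter, 90 mm high; origin under its centre.
- tin: Bystander: food tin with paper label, 80 mm diameter, 110 mm high; origin under its centre.
- spoon: Bystander: wooden spoon lying between the robot and the box; origin on its underside.

How it is judged:
On the way, in this order (a step that is already met when the one before it is completed fails the run):
1. a first forward stroke of the scraper has opened the shutter to more than 16 mm (value of joint shutter above 0.016 m and contact force between scraper and onion_box above 1 N), for 0.05 s.
2. between strokes, with the shutter not past 50 mm, the scraper is lifted 10 mm clear of the wheel and drawn back behind it (z of scraper in the frame of wheel_top above 0.01 m and x of scraper in the frame of wheel_top below -0.01 m and value of joint shutter below 0.05 m and contact force between scraper and onion_box below 0.1 N), for 0.05 s.
3. a later stroke brings the shutter past 57 mm (value of joint shutter above 0.057 m and contact force between scraper and onion_box above 1 N), for 0.05 s.
At the end, for the whole second after the job is handed in: The shutter is open beyond 56 mm; the scraper lies flat (within 0.08 rad) and still on the coaster, its middle within 30 mm of the coaster's, underside on the coaster's top; the coaster is flat (value of joint shutter above 0.056 m and horizontal distance between scraper and coaster below 0.03 m and z of scraper in the frame of coaster between 0.005 and 0.012 m and angle between each of scraper, coaster's own z axis and vertical below 0.08 rad and linear speed of scraper below 0.01 m/s); the robot touches nothing.
It fails at once if the wheel is rolled back by the scraper (shutter closing faster than 5 mm/s under it) (velocity of joint shutter below -0.005 m/s and contact force between scraper and onion_box above 0.5 N).
It fails at once if the scraper presses on the box or its wheel with more than 25 N (contact force between scraper and onion_box above 25 N).
It fails at once if the gripper or arm touches the box (contact force between any of the fingers, the arm and onion_box above 1 N).
It fails at once if the scraper is dropped onto the coaster (moving faster than 0.15 m/s in contact with it) (contact force between scraper and coaster above 0.5 N and linear speed of scraper above 0.15 m/s).
It fails at once if the coaster, jar, mug, tin or spoon is moved more than 20 mm (distance of any of coaster, cookie_jar, mug, tin, spoon from where it was at the start of the episode above 0.02 m).
It also fails if it takes over 72 s, if anything falls off the work surface, if the arm or the gripper's body presses on something with over 40 N, if the wrist force passes 120 N, or if a joint passes its speed limit or range.

## Working session

There is one attempt and no reset: what is moved stays moved. The work goes in short steps, Python scripts to look and compute and a shell command to move; the robot and the scene stay as the last step left them, time stands still between calls to the robot, and variables do not carry over. Pictures are saved under pics/ and viewed, at most 10 in all, crops included, and the job is handed in when it is done.

```bash
mkdir -p pics; ls
cat > h.py <<'E'
from workcell import manip
import numpy as np, cv2
from scipy.spatial.transform import Rotation as R
def T_of(cam):
    c=manip.calibration(cam)
    if 'world_from_camera' in c: return c,np.array(c['world_from_camera'])
    o=manip.get_obs(); T=np.eye(4); T[:3,:3]=R.from_quat(o['ee_rot']).as_matrix(); T[:3,3]=o['position']
    return c,T@np.array(c['tool_from_camera'])
def ray(c,T,u,v):
    d=np.array([(u-c['cx'])/c['fx'],-(v-c['cy'])/c['fy'],-1]); d=T[:3,:3]@d
    return T[:3,3],d/np.linalg.norm(d)
def atz(c,T,u,v,z):
    p,d=ray(c,T,u,v); return p+d*(z-p[2])/d[2]
def proj(c,T,P):
    q=(np.array(P)-T[:3,3])@T[:3,:3]; return c['cx']+c['fx']*q[0]/-q[2], c['cy']-c['fy']*q[1]/-q[2]
def tri(rays):
    A=0;b=0
    for p,d in rays:
        M=np.eye(3)-np.outer(d,d);A=A+M;b=b+M@p
    return np.linalg.solve(A,b)
E
python3 - <<'E'
from h import *
o=manip.get_obs(); print({k:np.round(v,3) for k,v in o.items()})
ims=[]
for cam in ['scene','side']:
    c,T=T_of(cam); im=manip.camera(cam); cv2.imwrite(f'pics/{cam}0.png',im); np.save(f'{cam}0.npy',im)
    print(cam,{k:v for k,v in c.items() if 'world' not in k}, T[:3,3].round(3))
    for th in ['onion_box','wheel_top','shutter','scraper','coaster','cookie_jar','mug','tin','spoon']:
        for r in manip.outline_of(cam,th)[:2]:
            m=r['mask']; ys,xs=np.nonzero(m); print(cam,th,round(r['confidence'],2),np.round(r['bbox']),m.sum(),xs.mean().round(1),ys.mean().round(1))
E
```

```text
pics
{'clock': np.float64(0.0), 'joint_pos': array([-1.205,  0.333, -0.065,  1.461,  0.022,  1.35 , -0.089]), 'joint_velocities': array([ 0.   ,  0.   ,  0.   ,  0.   ,  0.002, -0.001,  0.   ]), 'tau': array([-1.0000e-03, -6.2545e+01,  4.8000e-02, -3.9161e+01,  1.6000e-02,
        1.0000e-02,  0.0000e+00]), 'position': array([0.237, 0.578, 0.249]), 'ee_rot': array([ 0.193,  0.981, -0.001, -0.   ]), 'ft_force': array([ 0.559, -0.05 ,  0.63 ]), 'torque': array([-0.04 ,  0.017, -0.002]), 'grasp_force': np.float64(0.0), 'grip_width': np.float64(1.001)}
scene {'fx': 381.78003644983875, 'fy': 381.78003644983875, 'cx': 250.01501557874008, 'cy': 195.89562286427582} [1.108 0.668 1.159]
scene onion_box 0.86 [200. 175. 290. 260.] 4513 241.5 215.6
scene wheel_top 0.86 [200. 173. 285. 259.] 4440 241.6 215.8
scene shutter 0.87 [228. 181. 260. 208.] 372 244.1 195.1
scene shutter 0.38 [266. 183. 303. 208.] 148 288.2 198.4
scene scraper 0.81 [186. 158. 213. 182.] 319 200.0 167.2
scene scraper 0.72 [331. 268. 358. 304.] 822 344.6 286.5
scene coaster 0.97 [299. 242. 336. 275.] 957 318.3 255.5
scene coo
[... 255 characters left out ...]
286.2 196.9
side {'fx': 370.9119286964001, 'fy': 370.9119286964001, 'cx': 250.63362129914216, 'cy': 190.49350587313285} [ 0.207 -0.758  1.09 ]
side onion_box 0.74 [217. 163. 300. 237.] 4294 257.5 197.2
side onion_box 0.33 [186. 154. 218. 183.] 586 202.1 167.6
side wheel_top 0.87 [218. 160. 300. 237.] 4239 257.8 197.5
side shutter 0.67 [237. 188. 268. 213.] 319 249.2 198.9
side scraper 0.95 [269. 265. 305. 302.] 573 288.3 281.7
side cookie_jar 0.91 [227. 110. 255. 148.] 995 240.2 126.8
side mug 0.62 [325. 258. 362. 297.] 962 338.8 276.9
side tin 0.68 [193. 121. 208. 147.] 494 200.2 133.3
side tin 0.64 [217. 162. 300. 238.] 4287 257.5 197.3
side spoon 0.73 [192. 206. 214. 245.] 271 202.7 222.6
```

Run:
```python
from h import *
a=np.load('scene0.npy')[130:340,130:380]; b=np.load('side0.npy')[95:310,160:380]
cv2.imwrite('pics/ab.png',np.hstack([cv2.resize(a,(400,336),interpolation=3),cv2.resize(b,(400,336),interpolation=3)]))
```

```text
(no output)
```

View pics/ab.png

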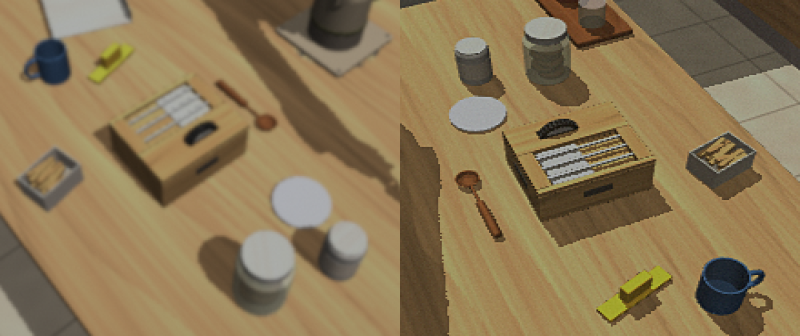

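The view shows the scraper on the right of the box (side px ~288,282, near the mug) and the coaster on the left (side px ~203,168, scene px ~318,256), with the tin and jar beyond it. Next I fit poses to the masks.

```bash
cat > fit.py <<'E'
from h import *
from scipy.optimize import minimize
def boxpts(x0,x1,y0,y1,z0,z1): return np.array([[x,y,z] for x in(x0,x1) for y in(y0,y1) for z in(z0,z1)],float)
t=np.linspace(0,2*np.pi,40)
BOX=[boxpts(-.12,.12,-.1,.1,0,.11)]
SCR=[boxpts(-.075,.075,-.018,.018,0,.012),boxpts(-.03,.03,-.011,.011,.012,.056)]
COA=[np.array([[.065*np.cos(a),.065*np.sin(a),z] for a in t for z in(0,.008)])]
def cyl(r,h): return [np.array([[r*np.cos(a),r*np.sin(a),z] for a in t for z in(0,h)])]
def render(parts,p,c,T,S=4):
    x,y,z,w=p; m=np.zeros((384*S,512*S),np.uint8)
    for P in parts:
        Q=P@R.from_euler('z',w).as_matrix().T+[x,y,z]
        uv=np.array([proj(c,T,q) for q in Q]); h=cv2.convexHull(((uv+.5)*S*16).astype(np.int32).reshape(-1,1,2))
        cv2.fillConvexPoly(m,h,255,shift=4)
    return cv2.resize(m,(512,384),interpolation=cv2.INTER_AREA)/255.
def fit(parts,views,p0,free=(0,1,2,3)):
    free=list(free)
    def f(q):
        p=np.array(p0,float);p[free]=q;s=0
        for c,T,m in views:
            r=render(parts,p,c,T);s+=np.abs(r-m).sum()/m.sum()
        return s
    q0=np.array(p0,float)[free]
    st=np.array([.01,.01,.006,.15])[free]
    for k in range(3):
        sim=np.vstack([q0]+[q0+np.eye(len(q0))[i]*st[i]*(-.6)**k for i in range(len(q0))])
        r=minimize(f,q0,method='Nelder-Mead',options=dict(initial_simplex=sim,xatol=2e-4,fatol=1e-4,maxiter=250)); q0=r.x
    return r.x,r.fun
E
cat > f0.py <<'E'
from fit import *
V={}
I={}
for cam in ['scene','side']:
    c,T=T_of(cam); I[cam]=(c,T); manip.camera(cam)
    for th in ['onion_box','scraper','coaster','cookie_jar','mug','tin','spoon']:
        for r in manip.outline_of(cam,th): V.setdefault(th,{}).setdefault(cam,[]).append(r)
def pick(th,cam,u,v):
    best=None
    for r in V[th].get(cam,[]):
        ys,xs=np.nonzero(r['mask'])
        if np.hypot(xs.mean()-u,ys.mean()-v)<15: return I[cam]+(r['mask'].astype(float),)
    print('none',th,cam); return None
def ctr(v): ys,xs=np.nonzero(v[2]); return ray(v[0],v[1],xs.mean()+0,ys.mean())
for th,parts,pc,ps in [('onion_box',BOX,(241,216),(257,197)),('scraper',SCR,(200,167),(288,282)),('coaster',COA,(318,256),(203,168)),('cookie_jar',cyl(.055,.157),(295,300),(240,127)),('mug',cyl(.04,.09),(162,168),(339,277)),('tin',cyl(.04,.11),(344,286),(200,133))]:
    vs=[v for v in (pick(th,'scene',*pc),pick(th,'side',*ps)) if v]
    if len(vs)==2: C=tri([ctr(v) for v in vs])
    elif vs: p,d=ctr(vs[0]); C=p+d*(.01-p[2])/d[2]
    else: continue
    best=None
    ws=[0.] if th=='onion_box' else ([0,.7,1.4,-.7] if th=='scraper' else [0])
    fr=(0,1,2,3) if th in('onion_box','scraper') else (0,1,2)
    if len(vs)==1: fr=(0,1)
    for w in ws:
        q,e=fit(parts,vs,[C[0],C[1],0,w],fr)
        if best is None or e<best[1]: best=(q,e)
    print(th,len(vs),C.round(4),best[0].round(4),round(best[1],3))
    for v in vs: 
        one,e=fit(parts,[v],[best[0][0],best[0][1],0,best[0][3] if len(best[0])>3 else 0],(0,1,3) if 3 in fr else (0,1)); print('   z=0 single',one.round(4),round(e,3))
for cam in I:
    for r in V['spoon'].get(cam,[])[:1]:
        ys,xs=np.nonzero(r['mask']); c,T=I[cam]
        for i in (np.argmin(xs),np.argmax(xs),np.argmin(ys),np.argmax(ys)): print('spoon',atz(c,T,xs[i],ys[i],.01).round(3))
E
python3 f0.py
```

```text
onion_box 2 [0.5761 0.0266 0.0525] [ 0.5747  0.0274  0.0011 -0.0327] 0.071
   z=0 single [ 0.5748  0.0255 -0.036 ] 0.029
   z=0 single [ 0.574   0.0294 -0.0285] 0.032
scraper 2 [ 0.5293 -0.3005  0.0133] [ 0.5298 -0.2988  0.0033  0.2806] 0.165
   z=0 single [ 0.5289 -0.3016  0.2691] 0.074
   z=0 single [ 0.5306 -0.2973  0.2824] 0.085
none coaster scene
coaster 1 [0.4566 0.3016 0.01  ] [0.4593 0.3099] 0.12
   z=0 single [0.4593 0.3099] 0.12
cookie_jar 2 [0.6697 0.3877 0.0795] [ 0.6705  0.3882 -0.0071] 0.228
   z=0 single [0.6711 0.3877] 0.124
   z=0 single [0.6704 0.3916] 0.116
mug 2 [ 0.6623 -0.3664  0.0497] [ 0.6608 -0.3657  0.0014] 0.185
   z=0 single [ 0.6596 -0.3701] 0.09
   z=0 single [ 0.661  -0.3649] 0.088
none tin side
tin 1 [0.4824 0.4412 0.01  ] [0.5102 0.4503] 0.075
   z=0 single [0.5102 0.4503] 0.075
spoon [0.344 0.122 0.01 ]
spoon [ 0.373 -0.058  0.01 ]
spoon [0.367 0.132 0.01 ]
spoon [ 0.358 -0.069  0.01 ]
```

```bash
cat >> h.py <<'E'
def go(x,y,z,yawy=None):
    "tool-axis shift to a world target; yawy = wanted heading of tool y axis (tool down); uses commanded pose ~ measured"
    o=manip.get_obs(); Rt=R.from_quat(o['ee_rot']); 
    d=Rt.inv().apply(np.array([x,y,z])-o['position'])
    rv=np.zeros(3)
    if yawy is not None:
        ty=np.array([np.cos(yawy),np.sin(yawy),0]); tz=np.array([0,0,-1.]); M=np.array([np.cross(ty,tz),ty,tz]).T
        rv=(Rt.inv()*R.from_matrix(M)).as_rotvec()
    ty=Rt.as_matrix()[:,1]
    print('pos',o['position'].round(4),'heady',np.arctan2(ty[1],ty[0]).round(3),'d',d.round(4),'rv',rv.round(4),'t',o['clock'],'F',o['ft_force'].round(2),'w',round(float(o['grip_width']),3),round(float(o['grasp_force']),1))
E
python3 - <<'E'
from h import *
c=manip.calibration('wrist'); print(c)
c,T=T_of('scene'); print('coaster scene',atz(c,T,318.3,255.5,.008))
# wheel: dark pixels on box top
L=[]
for cam,(u,v) in [('scene',(255,212)),('side',(246,176))]:
    c,T=T_of(cam); im=np.load(f'{cam}0.npy').max(2).astype(int)
    m=np.zeros_like(im); s=im[v-12:v+12,u-16:u+16]; k=(s<70).astype(np.uint8)
    n,l,st,ce=cv2.connectedComponentsWithStats(k); i=1+np.argmax(st[1:,4]); print(cam,st[i],ce[i]); uc,vc=ce[i][0]+u-16,ce[i][1]+v-12
    L.append(ray(c,T,uc,vc)); P=atz(c,T,uc,vc,.12); a=-.033; d=P-[.5745,.0273,0]; print(P,'box',d[0]*np.cos(a)+d[1]*np.sin(a),-d[0]*np.sin(a)+d[1]*np.cos(a))
print(tri(L))
go(.45,.22,.25); go(.42,-.20,.25,1.57+.28); go(.53,-.2995,.25,1.57+.28)
E
```

```text
{'fx': 336.6949837027528, 'fy': 336.6949837027528, 'cx': 257.1674648807232, 'cy': 198.3784641736258, 'tool_from_camera': array([[-5.37986207e-04,  9.53158689e-01,  3.02470205e-01,
         7.82753989e-02],
       [ 9.99999794e-01,  6.19075544e-04, -1.72219070e-04,
        -2.73068488e-04],
       [-3.51404009e-04,  3.02470049e-01, -9.53158825e-01,
        -1.23516883e-01],
       [ 0.00000000e+00,  0.00000000e+00,  0.00000000e+00,
         1.00000000e+00]])}
coaster scene [0.46094318 0.30558401 0.008     ]
scene [  7   7  19  13 113] [15.03539823 12.19469027]
[0.56593759 0.08097084 0.12      ] box -0.010328566914994649 0.0533591153341811
side [  5   7  23  13 155] [15.91612903 12.48387097]
[0.55745894 0.08204332 0.12      ] box -0.018837983885317988 0.05415126379779902
[0.56127739 0.08143089 0.11783703]
pos [0.2369 0.5784 0.25  ] heady 1.182 d [-0.333  -0.2509  0.    ] rv [0. 0. 0.] t 1.8 F [ 0.09 -0.44  1.07] w 1.001 0.0
pos [0.2369 0.5784 0.25  ] heady 1.182 d [-0.4645 -0.6509 -0.    ] rv [ 1.00e-04  0.00e+00 -6.68e-01] t 1.8 F [ 0.09 -0.44  1.07] w 1.001 0.0
pos [0.2369 0.5784 0.25  ] heady 1.182 d [-0.604  -0.7013 -0.    ] rv [ 1.00e-04  0.00e+00 -6.68e-01] t 1.8 F [ 0.09 -0.44  1.07] w 1.001 0.0
```

```bash
echo '0,0,0,-0.04,-0.03,0,1;0,0,0,-0.09,-0.07,0,1;0,0,0,-0.14,-0.105,0,1;0,0,0,-0.19,-0.143,0,1;0,0,0,-0.24,-0.18,0,1;0,0,0,-0.29,-0.218,0,1;0,0,0,-0.325,-0.244,0,1;0,0,0,-0.333,-0.251,0,1;0,0,0,-0.333,-0.251,0,1' | python3 -m jog
python3 - <<'E'
from fit import *
go(.53,-.2995,.25,1.57+.28)
c,T=T_of('wrist'); im=manip.camera('wrist'); cv2.imwrite('pics/w1.png',im); np.save('w1.npy',im);np.save('w1T.npy',T)
for th,parts,p0,fr in [('coaster',COA,[.461,.306,0,0],(0,1)),('onion_box',BOX,[.5745,.0273,0,-.033],(0,1,3))]:
    for r in manip.outline_of('wrist',th)[:2]:
        ys,xs=np.nonzero(r['mask']); print(th,r['confidence'],r['bbox'],xs.mean(),ys.mean())
        if th=='coaster':
            q,e=fit(parts,[(c,T,r['mask'].astype(float))],p0,fr); print(q,e)
E
```

```text
clock: 2.92
position: [0.4499, 0.22, 0.2501]
ee_rot: [0.193, 0.981, 0.0, -0.0]
ft_force: [-1.0, 0.6, 1.0]
grip_width: 0.998
grasp_force: 0.0
pos [0.4499 0.22   0.2501] heady 1.181 d [-2.714e-01 -4.502e-01 -1.000e-04] rv [ 4.000e-04 -0.000e+00 -6.686e-01] t 2.925 F [-1.03  0.65  1.03] w 0.998 0.0
coaster 0.94 [276.4, 85.0, 391.7, 201.8] 334.73737015004883 141.82642280031962
[0.4605571 0.306274 ] 0.018066095300767915
coaster 0.21 [0.0, 205.2, 263.8, 384.0] 142.42861746696744 292.5694028820036
[0.61859447 0.06633236] 0.7105984901211532
onion_box 0.67 [0.0, 203.8, 264.1, 383.8] 142.62374357311595 292.68261614711196
onion_box 0.52 [279.3, 84.8, 392.1, 203.1] 334.80229479258605 141.9263018534863
```

View pics/w1.png

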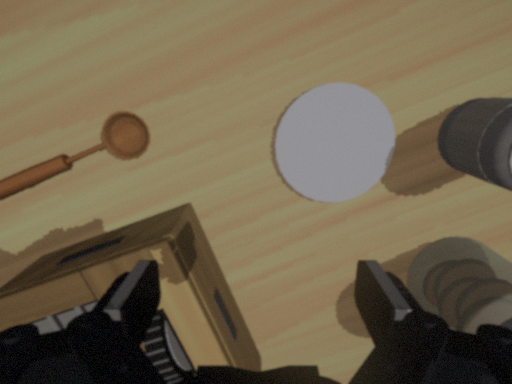

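The coaster (px 335,142) fits at (0.4606, 0.306), agreeing with the fixed cameras; part of the wheel shows at px ~(165,350). Now I move over the scraper.

```bash
echo '0,0,-0.04,-0.02,-0.03,0,1;0,0,-0.1,-0.05,-0.08,0,1;0,0,-0.17,-0.08,-0.13,0,1;0,0,-0.25,-0.11,-0.18,0,1;0,0,-0.33,-0.14,-0.23,0,1;0,0,-0.41,-0.17,-0.28,0,1;0,0,-0.49,-0.2,-0.33,0,1;0,0,-0.57,-0.23,-0.38,0,1;0,0,-0.63,-0.255,-0.423,0,1;0,0,-0.669,-0.2714,-0.4502,0,1;0,0,-0.669,-0.2714,-0.4502,0,1' | python3 -m jog
cat > s.py <<'E'
from fit import *
import sys
c,T=T_of('wrist'); im=manip.camera('wrist'); n=sys.argv[1]; cv2.imwrite(f'pics/{n}.png',im)
r=manip.outline_of('wrist','scraper')[0]; m=r['mask'].astype(float); np.savez(n,T=T,m=m); print(r['confidence'],r['bbox'])
print(fit(SCR,[(c,T,m)],[.5298,-.299,0,.276],(0,1,3)))
if len(sys.argv)>2:
    q=np.load(sys.argv[2]+'.npz'); print('2view',fit(SCR,[(c,T,m),(c,q['T'],q['m'])],[.5298,-.299,0,.276]))
go(.53,-.2995,.038)
E
python3 s.py w2
```

```text
clock: 4.45
position: [0.5304, -0.3009, 0.2494]
ee_rot: [-0.139, 0.99, -0.0, -0.001]
ft_force: [-0.7, 0.6, 0.3]
grip_width: 1.001
grasp_force: 0.0
0.94 [244.8, 97.5, 278.9, 229.7]
(array([ 0.53310712, -0.29797658,  0.26460443]), np.float64(0.039886086470724495))
pos [ 0.531  -0.2981  0.2495] heady 1.852 d [ 0.0013 -0.0012  0.2115] rv [0. 0. 0.] t 4.55 F [0.19 1.15 0.24] w 1.0 0.0
```

View pics/w2.png

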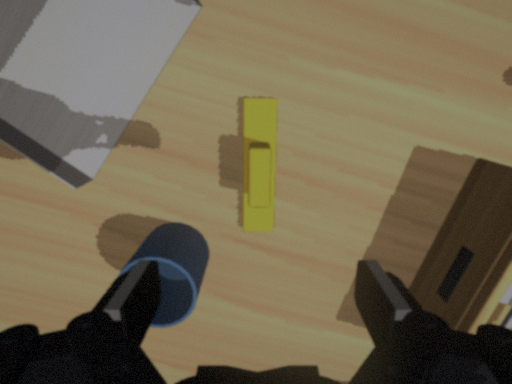

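The scraper is seen cleanly (px 245–279 × 98–230), nearly aligned with the fingers. I go down for a second view.

```bash
echo '0,0,0,-0.0015,0,0.03,1;0,0,0.01,-0.0015,0,0.08,1;0,0,0.01,-0.0015,0,0.11,1;0,0,0.01,-0.0015,0,0.12,1;0,0,0.01,-0.0015,0,0.12,1' | python3 -m jog && sed -i 's/^c,T/manip.camera("side");c,T/' s.py && python3 s.py w3 w2
```

```text
clock: 5.18
position: [0.5324, -0.2982, 0.1304]
ee_rot: [-0.135, 0.991, 0.0, 0.0]
ft_force: [0.8, -0.5, -0.4]
grip_width: 1.004
grasp_force: 0.0
0.73 [236.8, 94.9, 284.6, 284.2]
(array([ 0.5321654 , -0.29818599,  0.26388577]), np.float64(0.029973588360436548))
2view (array([ 0.532553  , -0.29811774, -0.0042139 ,  0.26330102]), np.float64(0.05276697685673937))
pos [ 0.5327 -0.2993  0.1315] heady 1.841 d [0.0029 0.0006 0.0935] rv [0. 0. 0.] t 5.325 F [-0.45 -0.09  0.42] w 1.004 0.0
```

```bash
echo '0,0,0.007,0,0.001,0.03,1;0,0,0.007,0,0.001,0.07,1;0,0,0.007,0,0.001,0.09,1;0,0,0.007,0,0.001,0.0925,1;0,0,0.007,0,0.001,0.0925,0;0,0,0.007,0,0.001,0.0925,0;0,0,0.007,0,0.001,0.0925,0;0,0,0.007,0,0.001,0.0925,0;0,0,0.007,0,0.001,0.0925,0' | python3 -m jog 70; python3 -c "
from h import *
go(.5324,-.2982,.038)"
```

```text
clock: 6.45
position: [0.532, -0.2984, 0.0382]
ee_rot: [-0.131, 0.991, -0.0, 0.001]
ft_force: [-0.5, 0.7, 5.5]
grip_width: 0.248
grasp_force: 68.8
pos [ 0.532  -0.2984  0.0382] heady 1.834 d [-0.0004  0.0001  0.0002] rv [0. 0. 0.] t 6.45 F [-0.49  0.71  5.53] w 0.248 68.8
```

Run:
```python
from fit import *
t=np.linspace(0,np.pi,60)
W=np.array([[.045*np.cos(a),y,.09+.045*np.sin(a)] for a in t for y in(-.009,.009) if .09+.045*np.sin(a)>.11])
BP=np.array([.5745,.0273,0]); Rz=R.from_euler('z',-.033).as_matrix(); W0=W@Rz.T
for th in (60,80,95):
  vs=[]
  for cam,(u,v) in [('scene',(255,212)),('side',(246,176))]:
    c,T=T_of(cam); im=np.load(f'{cam}0.npy').max(2).astype(int)
    m=np.zeros(im.shape); s=(im[v-12:v+12,u-20:u+20]<th).astype(np.uint8); n,l,st,ce=cv2.connectedComponentsWithStats(s); i=1+np.argmax(st[1:,4]); m[v-12:v+12,u-20:u+20]=l==i
    vs.append((c,T,m))
  for V in (vs,vs[:1],vs[1:]):
    q,e=fit([W0],V,[.56,.081,0,0],(0,1)); print(th,q.round(4),round(e,3),'box',((q-BP[:2])@Rz[:2,:2]).round(4))
go(.505,.081,.25,1.538)
```

```text
60 [0.5591 0.0806] 0.984 box [-0.0171  0.0528]
60 [0.5617 0.0809] 0.571 box [-0.0146  0.0532]
60 [0.5583 0.0809] 0.401 box [-0.0179  0.053 ]
80 [0.5602 0.0812] 0.405 box [-0.0161  0.0534]
80 [0.5608 0.0812] 0.24 box [-0.0155  0.0535]
80 [0.5593 0.0809] 0.159 box [-0.017   0.0531]
95 [0.5616 0.0818] 0.351 box [-0.0147  0.0541]
95 [0.562  0.0819] 0.098 box [-0.0143  0.0542]
95 [0.5595 0.0815] 0.231 box [-0.0168  0.0537]
pos [ 0.532  -0.2984  0.0382] heady 1.834 d [-0.0728  0.3733 -0.2119] rv [-2.00e-04  1.00e-03  2.96e-01] t 6.45 F [-0.49  0.71  5.53] w 0.248 68.8
```

```bash
echo '0,0,0,0,0,-0.02,0;0,0,0,0,0,-0.07,0;0,0,0,0,0,-0.13,0;0,0,0,0,0,-0.18,0;0,0,0,0,0,-0.205,0;0,0,0,0,0,-0.212,0;0,0,0,0,0,-0.212,0' | python3 -m jog 120
python3 - <<'E'
from h import *
go(.49,.081,.25,1.538)
E
```

```text
clock: 7.32
position: [0.5313, -0.2981, 0.2492]
ee_rot: [-0.131, 0.991, 0.0, -0.0]
ft_force: [0.0, -0.5, -1.2]
grip_width: 0.242
grasp_force: 117.3
pos [ 0.5313 -0.2981  0.2492] heady 1.834 d [-0.0587  0.3768 -0.0006] rv [ 0.0004 -0.0003  0.2959] t 7.325 F [ 0.   -0.48 -1.18] w 0.242 117.3
```

```bash
echo '0,0,0.03,-0.005,0.025,0,0;0,0,0.08,-0.014,0.075,0,0;0,0,0.12,-0.024,0.125,0,0;0,0,0.16,-0.033,0.175,0,0;0,0,0.2,-0.043,0.225,0,0;0,0,0.24,-0.052,0.275,0,0;0,0,0.28,-0.062,0.325,0,0;0,0,0.296,-0.069,0.362,0.01,0;0,0,0.296,-0.0713,0.3755,0.04,0;0,0,0.296,-0.0713,0.3755,0.06,0;0,0,0.296,-0.0713,0.3755,0.064,0;0,0,0.296,-0.0713,0.3755,0.064,0;0,0,0.296,-0.0713,0.3755,0.064,0' | python3 -m jog
python3 - <<'E'
from h import *
im=manip.camera('side'); cv2.imwrite('pics/s2.png',np.hstack([cv2.resize(im[130:240,190:330],(560,440),interpolation=3)]))
go(.5025,.083,.185,1.538)
E
```

```text
clock: 8.95
position: [0.5031, 0.0827, 0.1862]
ee_rot: [0.017, 1.0, 0.0, 0.0]
ft_force: [-0.1, 0.2, -0.8]
grip_width: 0.246
grasp_force: 117.2
pos [0.5031 0.0828 0.1862] heady 1.538 d [0.0006 0.0002 0.0012] rv [ 0.0005  0.001  -0.0004] t 9.0 F [ 0.39 -0.22 -0.68] w 0.249 117.2
```

View pics/s2.png

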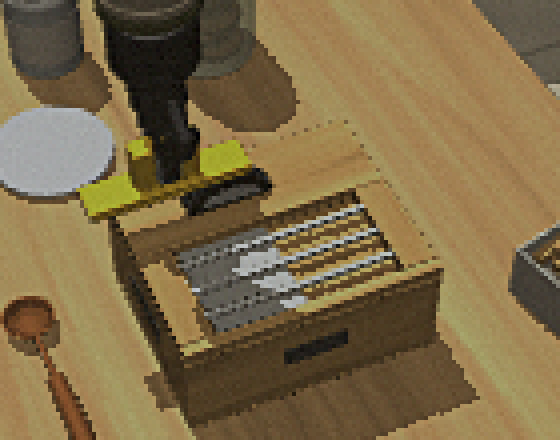

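The scraper is level and in line with the box, its front end over the wheel (crop px ~230,190). Now I feel downward.

```bash
echo '0,0,0,0,0,0.004,0;0,0,0,0,0,0.007,0;0,0,0,0,0,0.0085,0;0,0,0,0,0,0.0095,0;0,0,0,0,0,0.0095,0' | python3 -m jog|grep -E 'pos|ft'; echo '0,0,0,0,0,0.0005,0;0,0,0,0,0,0.001,0;0,0,0,0,0,0.001,0' | python3 -m jog|grep -E 'pos|ft'
```

```text
position: [0.5027, 0.0829, 0.1759]
ft_force: [-0.1, 0.5, -0.4]
position: [0.5027, 0.0829, 0.175]
ft_force: [0.2, 0.4, -0.6]
```

```bash
echo '0,0,0,0,0,0.0005,0;0,0,0,0,0,0.001,0;0,0,0,0,0,0.001,0' | python3 -m jog|grep -E 'pos|ft'; echo '0,0,0,0,0,0.0005,0;0,0,0,0,0,0.0005,0' | python3 -m jog|grep -E 'pos|ft'
```

```text
position: [0.5027, 0.0829, 0.174]
ft_force: [-0.1, -0.2, -0.9]
position: [0.5028, 0.0829, 0.1737]
ft_force: [-1.7, -0.6, 2.6]
```

```bash
echo '0,0,0,0,0,0.0004,0;0,0,0,0,0,0.0008,0;0,0,0,0,0,0.0008,0' | python3 -m jog|grep -E 'pos|ft'; echo '0,0,0,-0.003,0,0.0001,0;0,0,0,-0.006,0,0.0002,0;0,0,0,-0.006,0,0.0002,0' | python3 -m jog|grep -E 'pos|ft'
```

```text
position: [0.5033, 0.0829, 0.1734]
ft_force: [-2.2, -0.9, 6.6]
position: [0.5095, 0.0827, 0.1731]
ft_force: [-0.7, -1.3, 4.9]
```

```bash
echo '0,0,0,-0.003,0,0.0005,0;0,0,0,-0.007,0,0.0009,0;0,0,0,-0.010,0,0.001,0;0,0,0,-0.010,0,0.001,0' | python3 -m jog|grep -E 'pos|ft'; python3 -c "
from h import *
im=manip.camera('side'); print(manip.get_obs()['ft_force'].round(1))
cv2.imwrite('pics/s3.png',cv2.resize(im[130:240,190:330],(560,440),interpolation=3))"
```

```text
position: [0.5198, 0.0824, 0.1724]
ft_force: [-0.2, -1.3, 5.7]
[-0.  -0.9  7.1]
```

```bash
echo '0,0,0,-0.004,0,0.0002,0;0,0,0,-0.008,0,0.0003,0;0,0,0,-0.010,0,0.0004,0;0,0,0,-0.010,0,0.0004,0' | python3 -m jog|grep -E 'pos|ft'
```

```text
position: [0.5296, 0.082, 0.1718]
ft_force: [-0.3, -1.3, 6.1]
```

```bash
echo '0,0,0,-0.003,0,0.0005,0;0,0,0,-0.006,0,0.0008,0' | python3 -m jog|grep -E 'pos|ft'; python3 -c "
from h import *
im=manip.camera('side'); print(manip.get_obs()['ft_force'].round(1))
a=cv2.imread('pics/s2.png')[180:440,100:450]
cv2.imwrite('pics/s4.png',np.hstack([a,cv2.resize(im[130:240,190:330],(560,440),interpolation=3)[180:440,100:450]]))"
```

```text
position: [0.5356, 0.0818, 0.1714]
ft_force: [-2.1, -1.4, 9.3]
[-1.1  0.2  8.3]
```

View pics/s4.png

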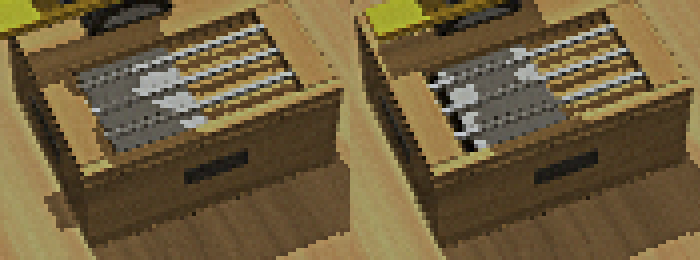

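The shutter's rear edge has moved forward (dark gap at px ~440,90), so the wheel is turning. I continue the stroke.

```bash
echo '0,0,0,-0.004,0,0.0002,0;0,0,0,-0.008,0,0.0005,0;0,0,0,-0.012,0,0.0008,0' | python3 -m jog|grep -E 'pos|ft'
```

```text
position: [0.5477, 0.0814, 0.1707]
ft_force: [-2.2, -0.7, 11.0]
```

```bash
echo '0,0,0,-0.004,0,0.0002,0;0,0,0,-0.008,0,0.0004,0;0,0,0,-0.012,0,0.0006,0' | python3 -m jog|grep -E 'pos|ft'
```

```text
position: [0.5596, 0.081, 0.1702]
ft_force: [-2.4, -0.9, 11.2]
```

```bash
echo '0,0,0,-0.004,0,0.0001,0;0,0,0,-0.008,0,0.0003,0;0,0,0,-0.012,0,0.0004,0' | python3 -m jog|grep -E 'pos|ft'
```

```text
position: [0.5716, 0.0806, 0.17]
ft_force: [-3.3, -0.3, 13.1]
```

```bash
echo '0,0,0,-0.004,0,0.0001,0;0,0,0,-0.008,0,0.0002,0;0,0,0,-0.012,0,0.0003,0' | python3 -m jog|grep -E 'pos|ft'
```

```text
position: [0.5835, 0.0802, 0.1698]
ft_force: [-3.8, -1.8, 14.4]
```

```bash
echo '0,0,0,-0.003,0,-0.0002,0;0,0,0,-0.006,0,-0.0004,0;0,0,0,-0.010,0,-0.0005,0' | python3 -m jog|grep -E 'pos|ft'
```

```text
position: [0.5931, 0.08, 0.1698]
ft_force: [-4.0, -1.0, 10.9]
```

```bash
echo '0,0,0,-0.003,0,-0.0001,0;0,0,0,-0.006,0,-0.0003,0;0,0,0,-0.010,0,-0.0004,0' | python3 -m jog|grep -E 'pos|ft'
```

```text
position: [0.6029, 0.0796, 0.17]
ft_force: [-2.9, -0.2, 10.0]
```

```bash
echo '0,0,0,-0.004,0,-0.0001,0;0,0,0,-0.008,0,-0.0003,0;0,0,0,-0.011,0,-0.0004,0' | python3 -m jog|grep -E 'pos|ft'
```

```text
position: [0.6138, 0.0793, 0.1703]
ft_force: [-3.1, -0.8, 9.3]
```

```bash
echo '0,0,0,-0.001,0,-0.003,0;0,0,0,-0.001,0,-0.012,0;0,0,0,-0.001,0,-0.022,0;0,0,0,0.02,0,-0.025,0;0,0,0,0.06,0,-0.025,0;0,0,0,0.095,0,-0.025,0;0,0,0,0.11,0,-0.025,0;0,0,0,0.112,0,-0.02,0;0,0,0,0.112,0,-0.010,0;0,0,0,0.112,0,-0.005,0;0,0,0,0.112,0,-0.005,0' | python3 -m jog|grep -E 'clo|pos|ft'; python3 -c "
from h import *
im=manip.camera('side'); go(.5025,.083,.175,1.538)
b=cv2.imread('pics/s4.png')[:,350:]
cv2.imwrite('pics/s5.png',np.hstack([b,cv2.resize(im[130:240,190:330],(560,440),interpolation=3)[100:440,100:450][80:]]))"
```

```text
clock: 16.73
position: [0.5018, 0.0827, 0.1737]
ft_force: [0.4, -0.4, -1.0]
pos [0.5019 0.0827 0.1741] heady 1.538 d [-0.0006  0.0003 -0.0009] rv [-0.0006 -0.0007 -0.0004] t 16.775 F [0.33 0.01 0.49] w 0.242 117.7
```

View pics/s5.png

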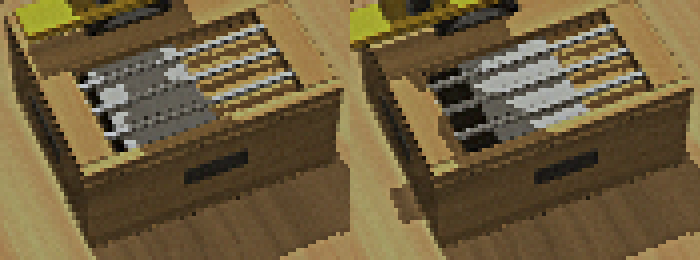

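The dark gap has grown and held (px 435–480), roughly 25 mm open. Second stroke: feel down again.

```bash
echo '0,0,0,0,0,0.0005,0;0,0,0,0,0,0.001,0;0,0,0,0,0,0.001,0' | python3 -m jog|grep -E 'pos|ft'; echo '0,0,0,0,0,0.0005,0;0,0,0,0,0,0.0005,0' | python3 -m jog|grep -E 'pos|ft'
```

```text
position: [0.5018, 0.0829, 0.1736]
ft_force: [-0.7, -0.5, -1.2]
position: [0.5017, 0.083, 0.173]
ft_force: [-0.2, -0.6, -1.9]
```

```bash
echo '0,0,0,0,0,0.0005,0;0,0,0,0,0,0.0005,0' | python3 -m jog|grep -E 'pos|ft'; echo '0,0,0,0,0,0.0005,0;0,0,0,0,0,0.0005,0' | python3 -m jog|grep -E 'pos|ft';  echo '0,0,0,0,0,0.0005,0;0,0,0,0,0,0.0005,0' | python3 -m jog|grep -E 'pos|ft'
```

```text
position: [0.5017, 0.0829, 0.1725]
ft_force: [0.0, 0.4, -1.0]
position: [0.5017, 0.0829, 0.1719]
ft_force: [-0.4, -0.1, -0.8]
position: [0.5017, 0.0829, 0.1715]
ft_force: [0.3, 0.4, -0.5]
```

```bash
echo '0,0,0,0,0,0.0005,0;0,0,0,0,0,0.0005,0' | python3 -m jog|grep -E 'pos|ft'; echo '0,0,0,0,0,0.0005,0;0,0,0,0,0,0.0005,0' | python3 -m jog|grep -E 'pos|ft';  echo '0,0,0,0,0,0.0005,0;0,0,0,0,0,0.0005,0' | python3 -m jog|grep -E 'pos|ft'
```

```text
position: [0.5018, 0.083, 0.1711]
ft_force: [-1.3, 0.1, -1.0]
position: [0.5018, 0.083, 0.1708]
ft_force: [-3.1, -0.3, 5.3]
position: [0.5022, 0.083, 0.1706]
ft_force: [-2.9, -1.0, 7.1]
```

```bash
echo '0,0,0,-0.003,0,0.0003,0;0,0,0,-0.006,0,0.0005,0;0,0,0,-0.009,0,0.0005,0' | python3 -m jog|grep -E 'pos|ft'
```

```text
position: [0.5118, 0.0827, 0.1709]
ft_force: [-4.0, -0.7, 12.7]
```

```bash
echo '0,0,0,-0.004,0,0.0001,0;0,0,0,-0.008,0,0.0001,0' | python3 -m jog|grep -E 'pos|ft'
```

```text
position: [0.5202, 0.0824, 0.1714]
ft_force: [-4.3, -1.6, 18.0]
```

```bash
echo '0,0,0,-0.001,0,-0.001,0;0,0,0,-0.005,0,-0.0015,0;0,0,0,-0.009,0,-0.0019,0' | python3 -m jog|grep -E 'pos|ft'
```

```text
position: [0.5283, 0.0821, 0.1723]
ft_force: [-3.6, -1.6, 9.6]
```

```bash
echo '0,0,0,-0.004,0,-0.0003,0;0,0,0,-0.008,0,-0.0006,0' | python3 -m jog|grep -E 'pos|ft'
```

```text
position: [0.5363, 0.0818, 0.1729]
ft_force: [-3.9, -0.9, 10.3]
```

```bash
echo '0,0,0,-0.004,0,-0.0003,0;0,0,0,-0.008,0,-0.0006,0;0,0,0,-0.011,0,-0.0008,0' | python3 -m jog|grep -E 'pos|ft'
```

```text
position: [0.5472, 0.0815, 0.1736]
ft_force: [-3.1, -0.4, 9.3]
```

```bash
echo '0,0,0,-0.004,0,-0.0003,0;0,0,0,-0.008,0,-0.0005,0;0,0,0,-0.012,0,-0.0008,0' | python3 -m jog|grep -E 'pos|ft'
```

```text
position: [0.5591, 0.081, 0.1743]
ft_force: [-2.8, -0.7, 9.8]
```

```bash
echo '0,0,0,-0.004,0,-0.0002,0;0,0,0,-0.008,0,-0.0004,0;0,0,0,-0.010,0,-0.0005,0' | python3 -m jog|grep -E 'pos|ft'
```

```text
position: [0.5692, 0.0807, 0.1749]
ft_force: [-2.8, -0.7, 9.0]
```

```bash
echo '0,0,0,-0.004,0,-0.0001,0;0,0,0,-0.008,0,-0.0003,0;0,0,0,-0.012,0,-0.0004,0' | python3 -m jog|grep -E 'pos|ft'
```

```text
position: [0.5811, 0.0803, 0.1753]
ft_force: [-3.3, -0.9, 9.3]
```

```bash
echo '0,0,0,-0.004,0,-0.0001,0;0,0,0,-0.008,0,-0.0002,0;0,0,0,-0.012,0,-0.0003,0' | python3 -m jog|grep -E 'pos|ft'
```

```text
position: [0.5931, 0.0799, 0.1756]
ft_force: [-2.7, -1.2, 9.4]
```

```bash
echo '0,0,0,-0.004,0,-0.0001,0;0,0,0,-0.008,0,-0.0001,0;0,0,0,-0.010,0,-0.0001,0' | python3 -m jog|grep -E 'pos|ft'
```

```text
position: [0.6031, 0.0796, 0.1756]
ft_force: [-2.6, 1.0, 9.1]
```

```bash
echo '0,0,0,-0.004,0,0,0;0,0,0,-0.008,0,0.0001,0;0,0,0,-0.011,0,0.0001,0' | python3 -m jog|grep -E 'pos|ft'
```

```text
position: [0.614, 0.0792, 0.1756]
ft_force: [-2.0, -0.7, 9.2]
```

```bash
echo '0,0,0,-0.001,0,-0.003,0;0,0,0,-0.001,0,-0.010,0;0,0,0,-0.001,0,-0.018,0;0,0,0,0.02,0,-0.02,0;0,0,0,0.06,0,-0.02,0;0,0,0,0.095,0,-0.02,0;0,0,0,0.11,0,-0.02,0;0,0,0,0.112,0,-0.014,0;0,0,0,0.112,0,-0.006,0;0,0,0,0.112,0,-0.003,0;0,0,0,0.112,0,-0.003,0' | python3 -m jog|grep -E 'clo|pos|ft'; echo '0,0,0,0,0,0.0005,0;0,0,0,0,0,0.0005,0' | python3 -m jog|grep -E 'pos|ft'; echo '0,0,0,0,0,0.0005,0;0,0,0,0,0,0.0005,0' | python3 -m jog|grep -E 'pos|ft'
```

```text
clock: 24.15
position: [0.502, 0.0827, 0.1771]
ft_force: [0.4, 0.8, -0.6]
position: [0.5019, 0.0829, 0.1773]
ft_force: [0.1, -0.9, -1.5]
position: [0.5017, 0.0829, 0.1767]
ft_force: [-0.1, 0.8, -0.0]
```

```bash
echo '0,0,0,0,0,0.0004,0;0,0,0,0,0,0.0005,0' | python3 -m jog|grep -E 'pos|ft'; echo '0,0,0,0,0,0.0004,0;0,0,0,0,0,0.0005,0' | python3 -m jog|grep -E 'pos|ft'
```

```text
position: [0.5018, 0.083, 0.1763]
ft_force: [0.0, -0.8, -0.3]
position: [0.5018, 0.083, 0.176]
ft_force: [-2.6, 0.5, 3.2]
```

```bash
echo '0,0,0,0,0,0.0003,0;0,0,0,0,0,0.0003,0' | python3 -m jog|grep -E 'pos|ft'
```

```text
position: [0.502, 0.083, 0.1758]
ft_force: [-3.0, -1.0, 5.6]
```

```bash
echo '0,0,0,-0.003,0,0.0004,0;0,0,0,-0.006,0,0.0008,0;0,0,0,-0.008,0,0.0009,0' | python3 -m jog|grep -E 'pos|ft'
```

```text
position: [0.5099, 0.0831, 0.1756]
ft_force: [-8.5, -0.2, 15.2]
```

```bash
echo '0,0,0,-0.004,0,0.0003,0;0,0,0,-0.008,0,0.0005,0' | python3 -m jog|grep -E 'pos|ft'
```

```text
position: [0.5179, 0.083, 0.1755]
ft_force: [-11.0, 0.4, 20.3]
```

```bash
echo '0,0,0,-0.001,0,-0.0012,0;0,0,0,-0.003,0,-0.0013,0;0,0,0,-0.005,0,-0.0013,0' | python3 -m jog|grep -E 'pos|ft'; python3 -c "
from h import *
im=manip.camera('side')
b=cv2.imread('pics/s5.png')[:,350:]
cv2.imwrite('pics/s6.png',np.hstack([b,cv2.resize(im[130:240,190:330],(560,440),interpolation=3)[180:440,100:450]]))"
```

```text
position: [0.5227, 0.0825, 0.1759]
ft_force: [-5.3, -0.6, 9.1]
```

View pics/s6.png

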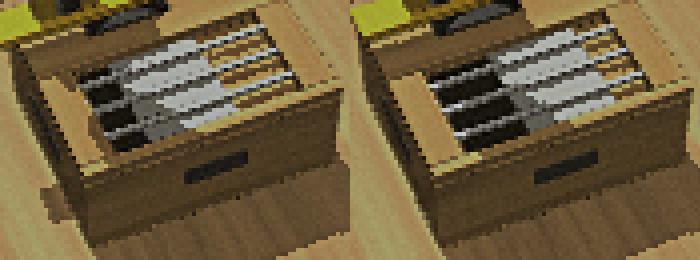

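The shutter has advanced further (dark gap to px ~500) and the wheel now resists at ~0.55 of the press, which is how the stop would feel. I'll measure it against the first picture.

Run:
```python
from h import *
im1=manip.camera('side'); im0=np.load('side0.npy'); c,T=T_of('side')
BP=np.array([.5745,.0273,0]); Rz=R.from_euler('z',-.033).as_matrix()
xs=np.arange(-.1,.1001,.005)
for n,im in (('0',im0),('1',im1)):
    g=cv2.cvtColor(im,cv2.COLOR_BGR2HSV).astype(np.float32)
    for ch in (1,2):
        out=[]
        for x in xs:
            v=[]
            for y in np.arange(-.085,-.01,.004):
                u=proj(c,T,Rz@[x,y,.1]+BP); v.append(cv2.remap(g[:,:,ch],np.float32([[u[0]]]),np.float32([[u[1]]]),1)[0,0])
            out.append(int(np.median(v)))
        print(n,'HSV'[ch],out)
```

```text
0 S [132, 133, 137, 125, 20, 15, 11, 10, 9, 11, 10, 14, 11, 13, 13, 8, 10, 13, 12, 9, 49, 132, 123, 129, 135, 124, 128, 121, 130, 125, 127, 129, 129, 122, 124, 135, 124, 122, 133, 131, 131]
0 V [160, 160, 163, 120, 133, 162, 164, 165, 165, 160, 165, 157, 163, 160, 162, 162, 163, 164, 158, 163, 150, 139, 138, 112, 133, 117, 132, 133, 131, 127, 122, 125, 115, 145, 126, 139, 126, 119, 64, 139, 162]
1 S [134, 133, 135, 125, 100, 97, 122, 108, 113, 99, 116, 101, 105, 107, 129, 50, 32, 31, 32, 26, 24, 13, 11, 12, 15, 15, 12, 17, 12, 17, 12, 26, 125, 125, 121, 134, 127, 127, 129, 132, 131]
1 V [163, 163, 166, 126, 27, 26, 27, 25, 29, 30, 29, 30, 29, 27, 21, 79, 99, 93, 97, 113, 122, 166, 144, 169, 164, 167, 167, 163, 170, 165, 169, 161, 121, 150, 127, 142, 128, 121, 66, 144, 165]
```

```bash
echo '0,0,0,-0.004,0,0.0003,0;0,0,0,-0.008,0,0.0006,0;0,0,0,-0.012,0,0.0006,0' | python3 -m jog|grep -E 'pos|ft'
```

```text
position: [0.5347, 0.0822, 0.1758]
ft_force: [-8.9, 0.6, 16.2]
```

The rim height no longer changes and the friction ratio stays at about 0.53, so the shutter is at its stop. I lift off and carry the scraper to the coaster.

```bash
echo '0,0,0,-0.001,0,-0.003,0;0,0,0,-0.001,0,-0.015,0;0,0,0,-0.001,0,-0.045,0;0,0,0,-0.001,0,-0.065,0;0,0,0,-0.001,0,-0.07,0;0,0,0,-0.001,0,-0.07,0' | python3 -m jog|grep -E 'clo|pos|ft'; python3 -c "
from h import *
go(.4606,.306,.10,1.538)"
```

```text
clock: 27.62
position: [0.5356, 0.0818, 0.2445]
ft_force: [-0.1, -0.2, -0.7]
pos [0.5356 0.0818 0.2445] heady 1.538 d [0.0822 0.2216 0.1445] rv [ 0.0001 -0.0001  0.0001] t 27.625 F [-0.12 -0.16 -0.69] w 0.248 117.6
```

```bash
echo '0,0,0,0.01,0.025,0,0;0,0,0,0.028,0.075,0,0;0,0,0,0.046,0.125,0,0;0,0,0,0.065,0.175,0,0;0,0,0,0.078,0.21,0,0;0,0,0,0.0822,0.2216,0.01,0;0,0,0,0.0822,0.2216,0.05,0;0,0,0,0.0822,0.2216,0.1,0;0,0,0,0.0822,0.2216,0.13,0;0,0,0,0.0822,0.2216,0.1445,0;0,0,0,0.0822,0.2216,0.1445,0;0,0,0,0.0822,0.2216,0.1445,0' | python3 -m jog|grep -E 'clo|pos|ft'
python3 - <<'E'
from fit import *
go(.4606,.306,.056,1.538)
c,T=T_of('wrist'); im=manip.camera('wrist'); cv2.imwrite('pics/w4.png',im)
for th,P,p0,fr in [('scraper',SCR,[.4606,.306,.062,-.033],(0,1,2,3)),('coaster',COA,[.4606,.306,0,0],(0,1))]:
    r=manip.outline_of('wrist',th)
    if r: print(th,r[0]['confidence'],r[0]['bbox']); print(fit(P,[(c,T,r[0]['mask'].astype(float))],p0,fr))
E
```

```text
clock: 29.12
position: [0.4616, 0.3063, 0.1014]
ft_force: [-0.3, -0.7, -0.5]
pos [0.4616 0.3063 0.1014] heady 1.538 d [ 0.001  -0.0003  0.0454] rv [ 0.0012  0.0014 -0.0003] t 29.125 F [-0.29 -0.71 -0.55] w 0.243 117.6
scraper 0.84 [218.8, 99.9, 298.6, 369.6]
(array([ 0.46149488,  0.30624341,  0.05662851, -0.03330993]), np.float64(0.07160576671477889))
coaster 0.79 [163.6, 124.3, 349.6, 274.9]
(array([0.46071839, 0.30641626]), np.float64(1.166478723554335))
```

View pics/w4.png

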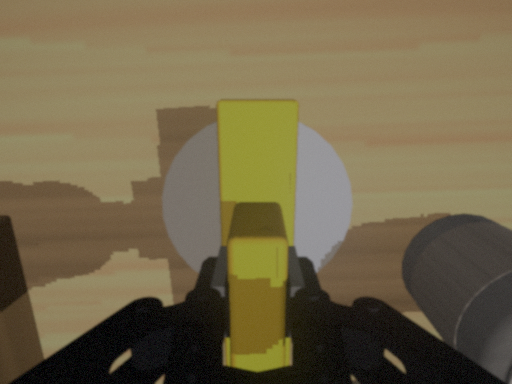

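The scraper is level in the grip and centred above the coaster (px 257,200). I lower it gently.

```bash
echo '0,0,0,0.001,0,0.015,0;0,0,0,0.001,0,0.03,0;0,0,0,0.001,0,0.042,0;0,0,0,0.001,0,0.048,0;0,0,0,0.001,0,0.051,0;0,0,0,0.001,0,0.053,0;0,0,0,0.001,0,0.0535,0;0,0,0,0.001,0,0.0535,0' | python3 -m jog|grep -E 'clo|pos|ft'; echo '0,0,0,0,0,0.0007,0;0,0,0,0,0,0.001,0;0,0,0,0,0,0.001,0' | python3 -m jog|grep -E 'pos|ft'
```

```text
clock: 30.28
position: [0.4599, 0.3062, 0.047]
ft_force: [-0.9, 0.4, -0.0]
position: [0.46, 0.3062, 0.0463]
ft_force: [-1.9, -0.2, 5.4]
```

```bash
echo '0,0,0,0,0,-0.0005,0.3;0,0,0,0,0,-0.0005,0.5;0,0,0,0,0,-0.0005,0.6;0,0,0,0,0,-0.0005,0.6;0,0,0,0,0,-0.0005,0.6' | python3 -m jog|grep -E 'pos|ft|wid|gra'; echo '0,0,0,0,0,-0.01,0.6;0,0,0,0,0,-0.04,0.6;0,0,0,0,0,-0.08,0.6;0,0,0,0,0,-0.12,0.6;0,0,0,0,0,-0.15,0.6;0,0,0,0,0,-0.15,0.6;0,0,0,0,0,-0.15,0.6' | python3 -m jog|grep -E 'clo|pos|ft'
python3 - <<'E'
from fit import *
c,T=T_of('wrist'); im=manip.camera('wrist'); cv2.imwrite('pics/w5.png',im)
for th,P,p0,fr in [('scraper',SCR,[.4606,.306,.008,-.033],(0,1,2,3)),('coaster',COA,[.4606,.306,0,0],(0,1))]:
    r=manip.outline_of('wrist',th)
    if r: print(th,r[0]['confidence'],r[0]['bbox']); print(fit(P,[(c,T,r[0]['mask'].astype(float))],p0,fr))
E
```

```text
position: [0.4598, 0.306, 0.0462]
ft_force: [-0.0, 0.5, -0.1]
grip_width: 0.597
grasp_force: 0.0
clock: 32.15
position: [0.4596, 0.3059, 0.196]
ft_force: [-0.2, 0.6, 0.2]
scraper 0.57 [238.5, 94.5, 281.8, 252.6]
(array([ 0.45969257,  0.3064698 ,  0.00668962, -0.03121179]), np.float64(0.01684026958029961))
coaster 0.89 [193.1, 114.0, 323.5, 237.5]
(array([0.46103968, 0.30664294]), np.float64(0.6188837037482113))
```

View pics/w5.png

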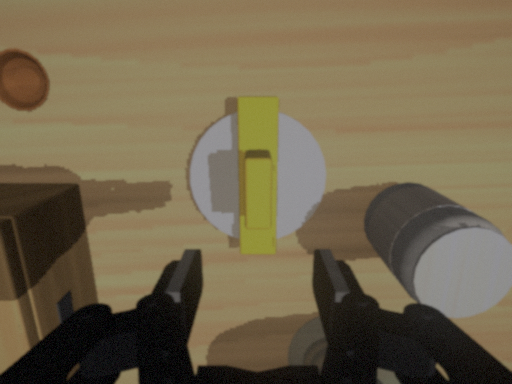

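The scraper lies flat and centred on the coaster (px 258,175), and the robot is clear of everything.

```bash
python3 -c "
from workcell import manip
print(manip.hand_in())"
```

```text
the job is handed in; nothing more can be done
None
```

The job is handed in with no verdict shown: by camera and force readings the shutter reached its far stop in three forward strokes (peak press about 21 N), and the scraper lies flat and centred on the coaster, to about 1 mm.

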